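# Index the packing carousel to the rubber stamp and lock it

## Task

The front compartment of the packing carousel has been emptied and the rubber stamp is the next article to pack: bring the stamp's compartment round to the front, which is one station of turning. Pull the spring plunger's knob up out of its stop hole, turn the carousel with it, and let the spring drop the pin fully home into the next stop's hole, feeling for the hole since the stops are only roughly spaced. Handle the mechanism gently: never turn against an engaged pin or push the knob down hard, keep the stamp standing in its compartment, and leave the tape measure, the masking tape and the marker lying where they are.

Things in the scene. Friction and masses are not known exactly. Their poses are not given: they have to be found in the camera images.
- index_base: fixed round aluminium base plate of the carousel, 410 mm across, 12 mm thick; one 90 mm wide lug, reaching 240 mm from the centre, marks the FRONT. Origin: centre of its underside, on the carousel's vertical turning axis. Its x axis points from the front lug to the back (front = its -x side), its y axis to the left as seen by someone facing it from the lug, z up
- front_station (a point): point of the base in the middle of the front compartment's place: 85 mm from the axis towards the front, 40 mm above the table
- carousel: grey round tray, 280 mm across, turning on the base's axis; floor 36 mm, rim 66, dividers 67 and hub (52 mm diameter) 78 mm above the table; six 60 degree compartments. Origin on the axis, 30 mm above the table. Its -x axis points to the compartment that is in front at the start and to the tongue (34 mm wide, top 36 mm above the table) that carries the plunger. Bearing friction 0.25 N m
- carousel_turn (a joint): angle of the carousel on the base, 0 at the start, positive anticlockwise from above. A station is nominally 1.047 rad, but the stops were set by eye: the next hole may be up to 0.06 rad (10 mm along the circle) off either way, its true place is not listed: feel for it with the pin riding on the block. To bring the left (+y) compartment to the front turn positively; the knob then goes right
- knob_centre (a point): centre of the plunger's round black knob: 28 mm diameter, 28 mm tall, axis vertical, 170 mm from the carousel's axis, 74 mm above the table with the pin home. Under it a steel sleeve of 20 mm diameter reaches 56 mm and a hexagon nut 27 mm across 43 mm above the table. Only the articles in the tray (60 mm or more away) stand higher than the knob
- plunger_pull (a joint): lift of knob and pin: 0 with the pin fully down, 0.014 at the upper stop. Over 0.0095 the tip is clear of the blocks; at 0.0095 it rests on a block. The spring pulls it down with 6.3 N at 0, 11 N at 0.014. It can only drop if the fingers let the knob sink. Over the open base between two blocks the pin also falls to 0, which is not locked
- plunger_pin: the plunger's steel pin, 8 mm diameter, flat-ended, on the knob's axis and fixed to it. Origin: centre of its lower tip, 59.5 mm below the knob's centre. It only ever touches stop blocks; resting on one under the spring alone it bears about 10 N, and it must never bear 40 N
- rubber_stamp: rubber stamp with a turned wooden handle standing on its 70 x 36 mm foot, 74 mm high; origin at the centre of its underside. At the start it is in the compartment next to the front one, left or right
- clip_box: small blue box of clips, 40 x 50 x 18 mm, in the compartment on the other side of the front one; origin at the centre of its underside
- tape_measure: bystander: yellow pocket tape measure, 71 x 181 x 42 mm, lying left of the carousel; origin on its underside
- tape_roll_masking: bystander: roll of masking tape, 100 mm diameter, 25 mm high, lying flat right of the carousel near the table's front edge; origin at the centre of its underside
- marker_black: bystander: black marker, 132 mm long, lying left of the carousel near the table's front edge; origin on its underside near the middle
- front_hole (a point): mouth of the front stop's hole, where the pin is at the start: 170 mm from the axis, 24 mm above the table. Six like steel stop blocks (46 mm along the radius, 70 along the circle, 12 thick, flat top at 24) are clamped on the base round this circle, nominally 60 degrees apart. Each has a through hole, 10 mm along the circle: about 1 mm play either side of the pin
Not all that is in view belongs to the job. Leave any orange look-alike of the rubber_stamp alone.

How it is judged:
By the outcome, as a careful person would: the job done as asked, in the order asked, and still so for the second after the job is handed in, with the robot touching nothing.
It also fails if it takes over 48 s, if anything falls off the work surface, if the arm or the gripper's body presses on something with over 40 N, if the wrist force passes 120 N, or if a joint passes its speed limit or range.

## Robot

A 6-joint arm with a two-finger parallel gripper is mounted at the origin on a cart in front of the work surface, level with it; the furniture and walls round the work are solid. World frame = base frame: x ahead of the robot, y to its left, z up, the work surface at z = 0. Lengths are in m, angles in rad, forces in N, time in s.
With the tool pointing down it reaches from about 0.375 to 0.75 m from the base axis. Payload 9 kg.
Tool frame: the origin (TCP) lies midway between the tips of the shut fingers; the grasp point (between the pads) lies 19 mm behind it; z points along the fingers, y is the line along which they close (so a half turn about z gives the same grasp; the last joint's range is limited). The gripper opens to 85 mm and grips with 20 to 120 N. Pads are 22 mm wide; open, the fingers measure 114 mm over their backs; the gripper's body (76 mm by 85 mm) begins 54 mm behind the grasp point. The pads swing forward as they close: fully open they stand 13 mm farther back than shut.
Start: joints at [-1.562, 0.104, 0.097, 1.564, 0, 1.353], TCP at [0.135, -0.585, 0.231] pointing down, gripper open.
Joint ranges: [-2.99, 2.99], [-0.84, 1.86], [-1.1, 1.16], [-1.84, 2.11], [-1.51, 1.56], [-3.14, 3.14]. Speed limits (rad/s): [2.22, 2.22, 2.57, 3.14, 3.14, 3.14].

## Interface

Orientations are given as a rotation vector (axis times angle).
In Python, from station import readout, eyes, job gives the robot as it stands. The module is installed in compiled form; this text tells all that it offers.
- The arm moves only by the shell command python3 -m inch 'ROWS'. ROWS is JSON, a list of rows, each a list of 3 entries, a list of its own where there are three numbers: the opening, from 0 (shut) to 1 (fully open), then the shift along the tool's x, y, z in cm, then the turn, a rotation vector about the tool's x, y, z in degrees. A call has 1 to 8 rows; each row shifts and turns the commanded pose from where the row before left it, along the tool's axes as they then stand; what a row does not reach is not made up. A row lasts 1/8 s, in which the tool goes at most 62.5 mm and 10.7 degrees, less where a joint would pass 70% of its speed; a pose out of reach is approached as far as the arm can. A call is refused whole if a number of a shift passes 6.25 or a number of a turn 10.7, either way. A call with a gripper value outside its range is refused whole. The fingers move at their own pace and stop on an object; the grip force is fixed at half the most. Time passes only in rows, so rows that do not move let the fingers close. It gives the time, the measured TCP pose, the force, the opening and the grip force at its end, in the units of the state.
- readout.get_state(): the state, without advancing time (a new reading comes with each control period).
- eyes.get_image(name): name is "scene" or "top" or "wrist"; returns a dict with "pixels" (420x560x3 uint8, blue, green, red), "range_z" (420x560 float32, m along the optical axis (not along the pixel's ray), 0 where there is no reading), "fx", "fy", "cx", "cy" (pixels), "R" (3x3) and "t" (3): a world point X has camera coordinates R X + t; the wrist camera has in their place "T_tool_cam" (4x4, takes a point from camera to tool coordinates, whose origin is the TCP and whose axes are the flange's). Camera axes: x right, y down, z forward; pixel columns grow to the right and rows downward; lengths in m; the calibration is good to about 2 mm. A picture is of the moment at which its call begins: read the wrist's pose just before it.
- job.close_job(): hands the job in; it is judged then, once.
The state is a dict: "clock": time; "q": joint angles; "dq": joint speeds; "effort": joint torques, N m; "tool_pos": TCP position; "tcp_rot": TCP orientation; "contact_force": force on the tool from outside, world axes, zero at the start; "wrist_torque": the same for the moment, N m; "opening": finger opening in m; "finger_force": force on a finger pad.
Only numpy, scipy, OpenCV 4.12 (cv2) and the standard library are available. Lean on these libraries where they do the work, as an engineer would, in place of code of your own. Each camera call takes 0.05 s, during which the arm holds its last target. There are 200 camera calls.

## Working session

There is one attempt and no reset: what is moved stays moved. The work goes in short steps, Python scripts to look and compute and a shell command to move; the robot and the scene stay as the last step left them, time stands still between calls to the robot, and variables do not carry over. Pictures are saved under pics/ and viewed, at most 10 in all, crops included, and the job is handed in when it is done.

```bash
mkdir -p pics
python3 - <<'E'
from station import readout, eyes
import cv2, numpy as np
s=readout.get_state();print({k:np.round(v,3) for k,v in s.items()})
for n in("scene","top"):
    d=eyes.get_image(n);cv2.imwrite(f"pics/{n}1.png",d["pixels"]);np.savez(f"{n}1.npz",**d)
    print(n,d["fx"],d["cx"],d["cy"],d["R"].round(3).tolist(),np.round(d["t"],3))
E
```

```text
{'clock': np.float64(0.0), 'q': array([-1.562,  0.105,  0.096,  1.564,  0.   ,  1.353]), 'dq': array([ 0.   ,  0.   ,  0.001, -0.   ,  0.001,  0.001]), 'effort': array([-1.2000e-02, -5.5728e+01,  5.0433e+01, -2.7000e-02, -0.0000e+00,
        1.0000e-03]), 'tool_pos': array([ 0.135, -0.584,  0.231]), 'tcp_rot': array([-3.12 , -0.355, -0.   ]), 'contact_force': array([0.431, 0.909, 0.002]), 'wrist_torque': array([-0.01 ,  0.029, -0.023]), 'finger_force': np.float64(0.0), 'opening': np.float64(0.085)}
scene 502.8499104622554 272.4386524650482 209.9312653945294 [[-0.899, -0.438, -0.012], [-0.275, 0.586, -0.762], [0.341, -0.681, -0.648]] [0.448 0.184 1.313]
top 492.6108752921678 265.5127506029922 204.25674364137868 [[-0.021, -1.0, -0.011], [-0.984, 0.022, -0.177], [0.177, 0.007, -0.984]] [0.019 0.515 1.537]
```

View pics/top1.png

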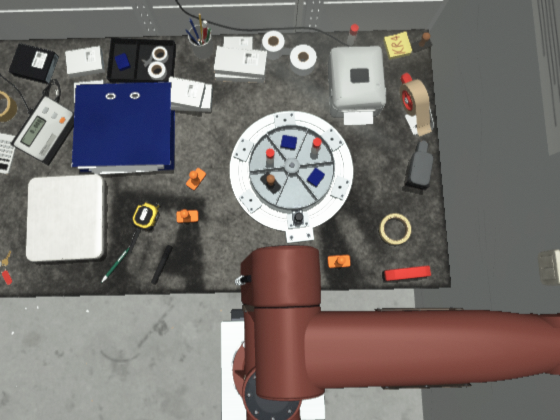

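View pics/scene1.png

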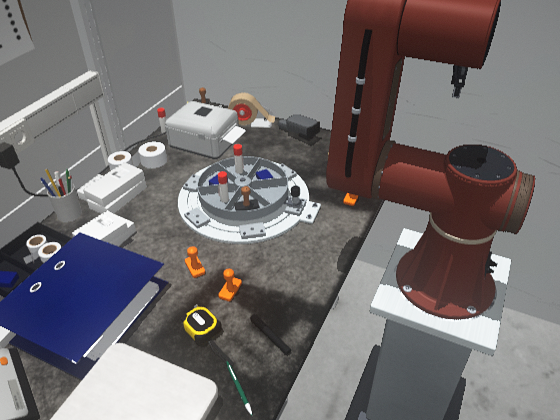

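The top view shows the carousel centred near (292,168) and its front lug at (299,234). The knob is at (298,218). In the tray, a brown stamp stands left of the front at (270,181) and the blue clip box is to the right at (315,177). The orange look-alikes are at (196,179), (187,216) and (339,261), outside the tray. The brown one fits the description: wooden handle, in the compartment next to the front. I'll measure and confirm it in a crop.

```bash
cat > h.py <<'E'
import numpy as np, cv2
def ray(d,u,v,z):
    r=np.array([(u-d["cx"])/d["fx"],(v-d["cy"])/d["fy"],1.]); R=d["R"]; C=-R.T@d["t"]; w=R.T@r
    return C+w*(z-C[2])/w[2]
def pix(d,X):
    c=d["R"]@np.array(X)+d["t"]; return d["fx"]*c[0]/c[2]+d["cx"], d["fy"]*c[1]/c[2]+d["cy"]
E
python3 - <<'E'
from h import *
d=dict(np.load("top1.npz")); p=d["pixels"]; hsv=cv2.cvtColor(p,cv2.COLOR_BGR2HSV)
# world points of every pixel from depth
v,u=np.mgrid[0:420,0:560]; z=d["range_z"]
P=np.stack([(u-d["cx"])/d["fx"]*z,(v-d["cy"])/d["fy"]*z,z],-1)-d["t"]; W=P@d["R"]
print("table z",np.median(W[230:260,200:230,2]),"knob z",W[214:222,294:302,2].max(), "base z",W[225:238,295:303,2].mean())
# base plate disc: bright
roi=np.zeros((420,560),np.uint8); roi[105:236,222:362]=1
m=((hsv[...,2]>150)&(hsv[...,1]<40)).astype(np.uint8)*roi
m[229:]=0
c=max(cv2.findContours(m,0,1)[0],key=cv2.contourArea)[:,0]
h=cv2.convexHull(c)[:,0]
X=np.array([ray(d,*q,0.012)[:2] for q in h])
def circ(X):
    for _ in range(4):
        A=np.c_[2*X,np.ones(len(X))]; s=np.linalg.lstsq(A,(X**2).sum(1),rcond=None)[0]
        r=np.sqrt(s[2]+s[:2]@s[:2]); e=np.abs(np.hypot(*(X-s[:2]).T)-r); X=X[e<max(2*np.median(e),.002)]
    return s[:2],r,len(X)
C,r,n=circ(X); print("base",C,r,n)
k=((hsv[...,2]<60)).astype(np.uint8); k[:208]=0;k[230:]=0;k[:,:288]=0;k[:,310:]=0
ys,xs=np.nonzero(k); K=ray(d,xs.mean(),ys.mean(),0.080); print("knob",xs.mean(),ys.mean(),len(xs),K, "dist",np.hypot(*(K[:2]-C)),"ang",np.degrees(np.arctan2(*(K[:2]-C)[::-1])))
cv2.imwrite("pics/crop1.png",cv2.resize(p[100:250,215:370],None,fx=3.8,fy=3.8,interpolation=2))
E
```

```text
table z -0.0008554119231161887 knob z 0.09537805191077667 base z 0.04531971358507814
base [ 0.63827045 -0.07767187] 0.20591654081001337 49
knob 297.5 219.55 20 [ 0.45884692 -0.09089435  0.08      ] dist 0.17991007761839084 ang -175.78525022819522
```

View pics/crop1.png

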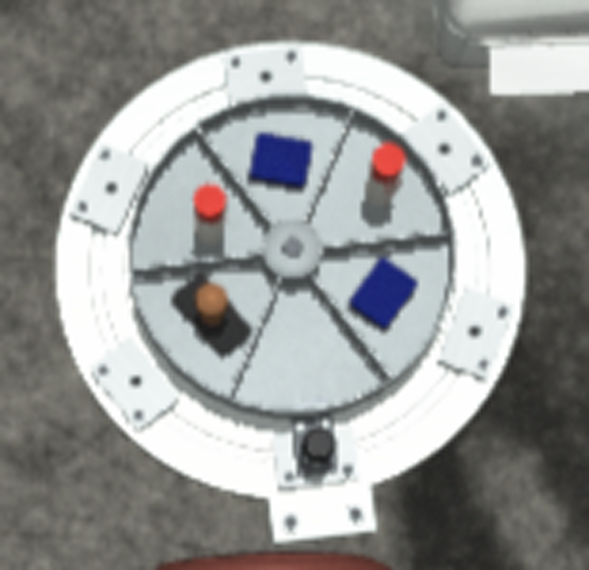

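The crop shows the stamp (brown round handle on a black foot) at crop (211,305), in the left-front compartment. The blue box is right-front at (384,292). The knob top is at (317,443), and the next stop block to the right has its hole at (475,331). So the turn is positive and the knob goes right.

Run:
```python
from h import *
d=dict(np.load("top1.npz")); g=cv2.cvtColor(d["pixels"],cv2.COLOR_BGR2GRAY).astype(float)
C=np.array([0.63827,-0.07767])
def blob(u,v,r):
    u0,v0=int(round(u)),int(round(v)); w=g[v0-r:v0+r+1,u0-r:u0+r+1]; w=np.clip(np.median(w)-20-w,0,None)
    y,x=np.mgrid[-r:r+1,-r:r+1]; return u0+(x*w).sum()/w.sum(), v0+(y*w).sum()/w.sum()
cr=lambda a,b:((a+.5)/3.8+215-.5,(b+.5)/3.8+100-.5)
H=[]
for a,b in [(475,331),(444,148),(265,76),(111,187),(136,381)]:
    q=blob(*cr(a,b),3); X=ray(d,*q,0.024)[:2]; H.append(X); e=X-C
    print(np.round(q,1),X.round(4),"r",np.hypot(*e).round(4),"ang",np.degrees(np.arctan2(e[1],e[0])).round(2))
H=np.array(H);A=np.c_[2*H,np.ones(5)];s=np.linalg.lstsq(A,(H**2).sum(1),rcond=None)[0];Cn=s[:2];print("hole circle",Cn,np.sqrt(s[2]+Cn@Cn))
hub=ray(d,*cr(292,247),0.078);print("hub",hub)
K=ray(d,*cr(317,442),0.088);print("knob",K)
for c in(C,Cn,hub[:2]):
    print([np.degrees(np.arctan2(*(X-c)[::-1])).round(2) for X in list(H)+[K[:2]]], np.hypot(*(K[:2]-c)))
```

```text
[339.4 186.7] [ 0.5725 -0.2349] r 0.1704 ang -112.71
[331.5 138.7] [ 0.7367 -0.2161] r 0.1698 ang -54.58
[284.5 119.7] [ 0.807  -0.0613] r 0.1695 ang 5.55
[243.9 149. ] [0.7082 0.0766] r 0.1693 ang 65.62
[250.2 199.9] [0.5355 0.058 ] r 0.1702 ang 127.16
hole circle [ 0.63770843 -0.07793063] 0.16996940029761426
hub [ 0.63658709 -0.07750382  0.078     ]
knob [ 0.46895781 -0.09251564  0.088     ]
[np.float64(-112.71), np.float64(-54.58), np.float64(5.55), np.float64(65.62), np.float64(127.16), np.float64(-174.99)] 0.16996178799824188
[np.float64(-112.57), np.float64(-54.37), np.float64(5.61), np.float64(65.49), np.float64(126.96), np.float64(-175.06)] 0.16937972887571295
[np.float64(-112.17), np.float64(-54.15), np.float64(5.44), np.float64(65.08), np.float64(126.74), np.float64(-174.88)] 0.16830011639096834
```

```bash
cat >> h.py <<'E'
from scipy.spatial.transform import Rotation as Ro
def goto(s,X,yaw_y):
    """print tool-axis shift (cm) and turn (deg) to reach X, tool down, tool y at world angle yaw_y (mod 180)"""
    R=Ro.from_rotvec(s["tcp_rot"]); a=np.radians(yaw_y)
    y=np.array([np.cos(a),np.sin(a),0]); y*=np.sign(y@R.as_matrix()[:,1]); zz=np.array([0,0,-1.])
    T=Ro.from_matrix(np.c_[np.cross(y,zz),y,zz])
    print("shift cm",(R.inv().apply(np.array(X)-s["tool_pos"])*100).round(2),"turn deg",np.degrees((R.inv()*T).as_rotvec()).round(2),"clock",s["clock"],"q6",round(s["q"][5],3),"pos",np.round(s["tool_pos"],4),"F",np.round(s["contact_force"],1))
E
python3 -m inch '[[1,[4.3,-4,0],[0,0,0]],[1,[4.3,-4,0],[0,0,0]],[1,[4.3,-4,0],[0,0,0]],[1,[4.3,-4,0],[0,0,0]],[1,[4.3,-4,0],[0,0,0]],[1,[4.3,-4,0],[0,0,0]],[1,[4.3,-4,0],[0,0,0]],[1,[4.3,-4,0],[0,0,0]]]'
python3 -c "
from h import *; from station import readout
goto(readout.get_state(),[.4683,-.0927,.17],-85)"
```

```text
clock: 1.1
tool_pos: [0.3989, -0.1938, 0.2312]
tcp_rot: [3.121, 0.355, 0.0]
contact_force: [-0.2, -1.0, 0.6]
opening: 0.0854
finger_force: 0.0
shift cm [ 9.03 -8.29  6.11] turn deg [ 0.02 -0.01  7.97] clock 1.1 q6 2.166 pos [ 0.3989 -0.1938  0.2312] F [-0.2 -1.   0.6]
```

```bash
python3 -m inch '[[1,[4.5,-4.1,2],[0,0,0]],[1,[4.5,-4.2,2],[0,0,0]],[1,[0,0,2],[0,0,8]],[1,[0,0,0],[0,0,0]]]'
python3 - <<'E'
from h import *; from station import readout,eyes
s=readout.get_state(); goto(s,[.4683,-.0927,.055],-85); d=eyes.get_image("wrist")
cv2.imwrite("pics/w1.png",d["pixels"]); T=d["T_tool_cam"]; M=np.eye(4);M[:3,:3]=Ro.from_rotvec(s["tcp_rot"]).as_matrix();M[:3,3]=s["tool_pos"]
G=np.linalg.inv(M@T); d["R"]=G[:3,:3]; d["t"]=G[:3,3]; np.savez("w1.npz",**{k:v for k,v in d.items()})
print("expected knob px",pix(d,[.4683,-.0927,.088]))
E
```

```text
clock: 1.6
tool_pos: [0.4643, -0.0962, 0.1708]
tcp_rot: [-3.137, -0.141, 0.005]
contact_force: [0.1, -0.3, -0.1]
opening: 0.0854
finger_force: 0.0
shift cm [ 0.46 -0.3  11.58] turn deg [-0.09  0.16  0.13] clock 1.6 q6 2.571 pos [ 0.4643 -0.0962  0.1708] F [ 0.1 -0.3 -0.1]
expected knob px (np.float64(276.5195945939759), np.float64(210.68367100234974))
```

View pics/w1.png

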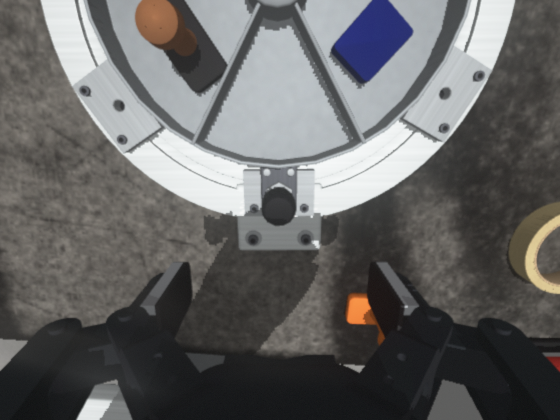

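The wrist view shows the knob at (279,205), between the open fingers' symmetry line at x≈279. The next hole is at right (445,94), the stamp top left and the clip box top right. The predicted knob pixel was (276.5,210.7), so I'll refine it.

Run:
```python
from h import *; from station import readout
d=dict(np.load("w1.npz")); g=cv2.cvtColor(d["pixels"],cv2.COLOR_BGR2GRAY)
m=(g<55).astype(np.uint8); r=np.zeros_like(m); r[178:232,255:302]=1; m*=r
c=max(cv2.findContours(m,0,1)[0],key=cv2.contourArea); x,y,w,h=cv2.boundingRect(c); (u,v),rad=cv2.minEnclosingCircle(c); print("bbox",x,y,w,h,u,v,rad)
D=d["range_z"]; zt=np.median(D[200:208,276:282]); print("depth",zt,"px radius expected",d["fx"]*.014/zt)
for q in((u,v),(x+w/2-.5,y+h/2-.5)):
    print("knob@.080",ray(d,*q,.080), "@.088",ray(d,*q,.088))
def hole(u,v,n=6):
    w=g[v-n:v+n+1,u-n:u+n+1].astype(float); w=np.clip(np.median(w)-30-w,0,None); yy,xx=np.mgrid[-n:n+1,-n:n+1]
    return ray(d,u+(xx*w).sum()/w.sum(),v+(yy*w).sum()/w.sum(),.024)
for p in((445,94),(119,105)): print(hole(*p))
# knob top from depth: points above 80 mm near it
vv,uu=np.mgrid[170:240,245:312]; z=D[170:240,245:312]
P=np.stack([(uu-d["cx"])/d["fx"]*z,(vv-d["cy"])/d["fy"]*z,z],-1)-d["t"]; W=(P@d["R"]).reshape(-1,3); W=W[(W[:,2]>.080)&(W[:,2]<.1)]
print("depth knob",len(W),(W.min(0)+W.max(0))/2,np.ptp(W,axis=0),np.median(W[:,2]))
```

```text
bbox 262 188 33 37 278.5 206.27777099609375 18.28472137451172
depth 0.23410052 px radius expected 18.010259800997627
knob@.080 [ 0.4696483  -0.09409674  0.08      ] @.088 [ 0.47202555 -0.09391764  0.088     ]
knob@.080 [ 0.46984403 -0.09367398  0.08      ] @.088 [ 0.47221456 -0.09350941  0.088     ]
[ 0.57190807 -0.23142396  0.024     ]
[0.5352982  0.05545281 0.024     ]
depth knob 934 [ 0.46863018 -0.09446344  0.08474492] [0.02661418 0.02760707 0.00941755] 0.08736145342400624
```

```bash
python3 -m inch '[[1,[0.5,-0.2,4],[0,0,0]],[1,[0,0,4],[0,0,0]],[1,[0,0,3.5],[0,0,0]],[1,[0,0,0],[0,0,0]],[0.5,[0,0,0],[0,0,0]],[0.5,[0,0,0],[0,0,0]]]'
python3 -c "
from h import *; from station import readout
goto(readout.get_state(),[.469,-.0938,.055],-85)"
```

```text
clock: 2.4
tool_pos: [0.4712, -0.0959, 0.0596]
tcp_rot: [3.137, 0.137, 0.004]
contact_force: [-0.1, -1.0, 1.3]
opening: 0.0514
finger_force: 0.0
shift cm [-0.2  -0.23  0.46] turn deg [ 0.1  -0.15  0.  ] clock 2.4 q6 2.581 pos [ 0.4712 -0.0959  0.0596] F [-0.1 -1.   1.3]
```

```bash
python3 -m inch '[[0.5,[-0.2,-0.2,0.4],[0,0,0]],[0.5,[0,0,0],[0,0,0]],[0,[0,0,0],[0,0,0]],[0,[0,0,0],[0,0,0]],[0,[0,0,0],[0,0,0]],[0,[0,0,0],[0,0,0]]]'
python3 -c "
from h import *; from station import readout
s=readout.get_state();goto(s,[.469,-.0938,.055],-85);print(s['wrist_torque'])"
```

```text
clock: 3.15
tool_pos: [0.4679, -0.0937, 0.0539]
tcp_rot: [3.137, 0.136, 0.0]
contact_force: [-3.0, -4.9, 4.5]
opening: 0.0259
finger_force: 59.2
shift cm [ 0.11  0.02 -0.11] turn deg [ 0.07 -0.   -0.02] clock 3.15 q6 2.583 pos [ 0.4679 -0.0937  0.0539] F [-3.  -4.9  4.5]
[-0.87803149  0.58008506  0.02609535]
```

```bash
python3 -m inch '[[0,[0,0,-0.4],[0,0,0]],[0,[0,0,-0.4],[0,0,0]],[0,[0,0,-0.4],[0,0,0]],[0,[0,0,0],[0,0,0]]]'
python3 -c "
from h import *; from station import readout
s=readout.get_state();goto(s,[.469,-.0938,.066],-85);print(s['wrist_torque'])"
```

```text
clock: 3.65
tool_pos: [0.4677, -0.0928, 0.0644]
tcp_rot: [-3.138, -0.137, 0.0]
contact_force: [5.7, -1.9, -11.0]
opening: 0.0264
finger_force: 60.0
shift cm [ 0.12  0.11 -0.16] turn deg [-0.06  0.01 -0.01] clock 3.65 q6 2.583 pos [ 0.4677 -0.0928  0.0644] F [  5.7  -1.9 -11. ]
[-0.27009897 -1.04400862 -0.12659896]
```

```bash
python3 -m inch '[[0,[0,0,-0.15],[0,0,0]],[0,[0.01,0.3,0],[0,0,-1]],[0,[0.02,0.59,0],[0,0,-2]],[0,[0.023,0.89,0],[0,0,-3]],[0,[0.023,0.89,0],[0,0,-3]],[0,[0.023,0.89,0],[0,0,-3]]]'
cat > chk.py <<'E'
from h import *; from station import readout
C=np.array([.6377,-.0779]); s=readout.get_state(); e=s["tool_pos"][:2]-C; a=np.degrees(np.arctan2(e[1],e[0]))
y=Ro.from_rotvec(s["tcp_rot"]).as_matrix()[:,1]; F=s["contact_force"]
ur=e/np.hypot(*e); ut=np.array([-ur[1],ur[0]])
print("clk",s["clock"],"ang from start",round(a+175,2),"r",np.hypot(*e).round(4),"z",round(s["tool_pos"][2],4),"tooly-tangent",round(np.degrees(np.arctan2(y[1],y[0]))-(a+90),2),"Frad,Ftan,Fz",(F[:2]@ur).round(1),(F[:2]@ut).round(1),F[2].round(1),"open",s["opening"],"fing",s["finger_force"],"tiltdeg",np.degrees(y[2]).round(2),"q6",s["q"][5].round(2))
E
python3 chk.py
```

```text
clock: 4.4
tool_pos: [0.4742, -0.1273, 0.0656]
tcp_rot: [-3.104, -0.468, 0.001]
contact_force: [5.4, 1.3, -10.6]
opening: 0.0261
finger_force: 60.0
clk 4.4 ang from start 11.81 r 0.1708 z 0.0656 tooly-tangent 0.32 Frad,Ftan,Fz -5.5 0.3 -10.6 open 0.02610831861880813 fing 60.010695699602365 tiltdeg -0.15 q6 2.31
```

```bash
python3 -m inch '[[0,[0.04,0.89,0],[0,0,-3]],[0,[0.04,0.89,0],[0,0,-3]],[0,[0.04,0.89,0],[0,0,-3]],[0,[0.023,0.89,0],[0,0,-3]],[0,[0.023,0.89,0],[0,0,-3]],[0,[0.023,0.89,0],[0,0,-3]],[0,[0.023,0.89,0],[0,0,-3]],[0,[0.023,0.89,0],[0,0,-3]]]'
python3 chk.py
```

```text
clock: 5.4
tool_pos: [0.5079, -0.1892, 0.065]
tcp_rot: [-2.939, -1.101, 0.005]
contact_force: [-2.3, -1.4, -10.9]
opening: 0.026
finger_force: 60.0
clk 5.4 ang from start 35.6 r 0.171 z 0.065 tooly-tangent 0.49 Frad,Ftan,Fz 2.7 -0.4 -10.9 open 0.02597414157594183 fing 60.03366636112332 tiltdeg -0.24 q6 1.83
```

```bash
python3 -m inch '[[0,[0.023,0.89,-0.1],[0,0,-3]],[0,[0.023,0.89,0],[0,0,-3]],[0,[0.023,0.89,0],[0,0,-3]],[0,[0.023,0.89,0],[0,0,-3]],[0,[0.023,0.89,0],[0,0,-3]],[0,[0.02,0.7,0],[0,0,-2.5]],[0,[0.02,0.5,0],[0,0,-2]],[0,[0,0,0],[0,0,0]]]'
python3 chk.py
```

```text
clock: 6.4
tool_pos: [0.5519, -0.2258, 0.0662]
tcp_rot: [-2.713, -1.582, 0.004]
contact_force: [0.2, -6.0, -11.2]
opening: 0.0262
finger_force: 60.1
clk 6.4 ang from start 54.88 r 0.171 z 0.0662 tooly-tangent 0.61 Frad,Ftan,Fz 5.1 3.2 -11.2 open 0.026203015176575004 fing 60.08202241966501 tiltdeg -0.16 q6 1.48
```

```bash
python3 -m inch '[[0,[0.01,0.45,0],[0,0,-1.5]],[0,[0.01,0.33,0],[0,0,-1.1]],[0,[0,0,0.12],[0,0,0]],[0,[0,0,0.08],[0,0,0]],[0,[0,0,0.03],[0,0,0]],[0,[0,0,0],[0,0,0]]]'
python3 chk.py
```

```text
clock: 7.15
tool_pos: [0.5586, -0.2296, 0.0641]
tcp_rot: [-2.677, -1.642, 0.004]
contact_force: [-1.2, -7.2, -9.9]
opening: 0.0263
finger_force: 60.2
clk 7.15 ang from start 57.46 r 0.1711 z 0.0641 tooly-tangent 0.59 Frad,Ftan,Fz 6.9 2.3 -9.9 open 0.02633141223479475 fing 60.225507407449186 tiltdeg -0.14 q6 1.44
```

```bash
python3 -m inch '[[0,[0,0,0.04],[0,0,0]],[0,[0,0,0.04],[0,0,0]],[0,[0,0,0],[0,0,0]]]'
python3 chk.py
```

```text
clock: 7.52
tool_pos: [0.5586, -0.2296, 0.0636]
tcp_rot: [-2.677, -1.642, 0.004]
contact_force: [-2.1, -7.3, -8.2]
opening: 0.0264
finger_force: 60.5
clk 7.525 ang from start 57.47 r 0.1711 z 0.0636 tooly-tangent 0.58 Frad,Ftan,Fz 7.5 1.5 -8.2 open 0.026362161083368828 fing 60.46637359075248 tiltdeg -0.14 q6 1.44
```

```bash
python3 -m inch '[[0,[-0.05,0,0.03],[0,0,0]],[0.36,[0,0,0],[0,0,0]],[0.36,[0,0,0],[0,0,0]],[0.36,[0,0,0],[0,0,0]]]'
python3 chk.py
```

```text
clock: 8.02
tool_pos: [0.5601, -0.2293, 0.0651]
tcp_rot: [2.676, 1.644, 0.001]
contact_force: [-0.4, 0.3, 0.4]
opening: 0.0308
finger_force: 0.0
clk 8.025 ang from start 57.87 r 0.1702 z 0.0651 tooly-tangent 0.25 Frad,Ftan,Fz -0.1 -0.5 0.4 open 0.030790640837747716 fing 0.0 tiltdeg 0.05 q6 1.44
```

```bash
python3 -m inch '[[0.36,[0,0.1,0],[0,0,-0.3]],[0.36,[0,0.1,0],[0,0,-0.3]],[0.36,[0,0.1,0],[0,0,-0.3]],[0.36,[0,0.1,0],[0,0,-0.3]],[0.36,[0,0.1,0],[0,0,-0.3]],[0.36,[0,0.1,0],[0,0,-0.3]]]'
python3 chk.py
```

```text
clock: 8.78
tool_pos: [0.5635, -0.2309, 0.0646]
tcp_rot: [-2.648, -1.685, 0.003]
contact_force: [-10.3, 5.7, 9.4]
opening: 0.0308
finger_force: 6.1
clk 8.775 ang from start 59.14 r 0.1701 z 0.0646 tooly-tangent 0.8 Frad,Ftan,Fz -0.6 -11.7 9.4 open 0.03080826903730243 fing 6.0973772681063565 tiltdeg -0.22 q6 1.41
```

Run:
```python
from h import *; from station import readout,eyes
s=readout.get_state(); d=eyes.get_image("wrist"); cv2.imwrite("pics/w2.png",d["pixels"])
```

```text
(no output)
```

View pics/w2.png

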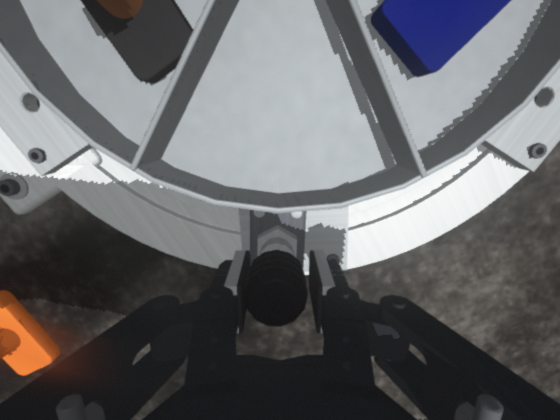

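The wrist view shows the knob at (275,288), touching the left finger's pad at (240,290), with a gap to the right finger. The pin load is raised by the finger dragging down, so I'll lift a touch and check the knob's height by depth.

```bash
cat > kz.py <<'E'
from h import *; from station import readout,eyes
s=readout.get_state(); d=eyes.get_image("wrist"); T=d["T_tool_cam"]; M=np.eye(4);M[:3,:3]=Ro.from_rotvec(s["tcp_rot"]).as_matrix();M[:3,3]=s["tool_pos"]
G=np.linalg.inv(M@T); d["R"]=G[:3,:3]; d["t"]=G[:3,3]; D=d["range_z"]; ys=slice(255,330)
vv,uu=np.mgrid[245:330,235:325]; z=D[245:330,235:325]
P=np.stack([(uu-d["cx"])/d["fx"]*z,(vv-d["cy"])/d["fy"]*z,z],-1)-d["t"]; W=(P@d["R"]).reshape(-1,3)
C=np.array([.6377,-.0779]); rim=W; 
tl=(W-s["tool_pos"])@M[:3,:3]; k=(np.abs(tl[:,0])<.008)&(np.abs(tl[:,1])<.008)&(z.ravel()>0)
print("knob top z",np.round(np.percentile(W[k,2],[10,50,90]),4),k.sum())
g=cv2.cvtColor(d["pixels"],cv2.COLOR_BGR2GRAY); print("knob top by tool y",[round(float(np.median(W[(np.abs(tl[:,1]-b)<.001)&(np.abs(tl[:,0])<.006),2])),4) for b in np.arange(-.018,.019,.003)])
E
python3 -m inch '[[0.36,[0,-0.1,-0.08],[0,0,0]],[0.36,[0,0,0],[0,0,0]]]'; python3 chk.py; python3 kz.py
```

```text
clock: 9.07
tool_pos: [0.5633, -0.2308, 0.0648]
tcp_rot: [-2.649, -1.685, 0.002]
contact_force: [-4.3, 4.5, 2.1]
opening: 0.0308
finger_force: 3.1
clk 9.075 ang from start 59.04 r 0.17 z 0.0648 tooly-tangent 0.89 Frad,Ftan,Fz -2.1 -5.8 2.1 open 0.03081009919753366 fing 3.1486533104362024 tiltdeg -0.14 q6 1.41
knob top z [0.0562 0.0969 0.0977] 1381
knob top by tool y [0.1049, 0.0933, 0.0966, 0.097, 0.097, 0.097, 0.0971, 0.097, 0.0969, 0.0961, 0.0836, 0.0899, 0.0239]
```

```bash
python3 -m inch '[[0.36,[0,0,-0.06],[0,0,0]],[0.36,[0,0.1,-0.01],[0,0,-0.3]],[0.36,[0,0.1,-0.01],[0,0,-0.3]],[0.36,[0,0.1,0],[0,0,-0.3]]]'
python3 chk.py;  python3 -m inch '[[0.36,[0,0.1,0],[0,0,-0.3]],[0.36,[0,0.1,0],[0,0,-0.3]],[0.36,[0,0.1,0],[0,0,-0.3]]]'
python3 chk.py; python3 kz.py
```

```text
clock: 9.62
tool_pos: [0.5655, -0.2319, 0.0649]
tcp_rot: [-2.635, -1.705, 0.003]
contact_force: [-5.1, 4.1, -2.0]
opening: 0.0308
finger_force: 3.3
clk 9.625 ang from start 59.88 r 0.17 z 0.0649 tooly-tangent 0.94 Frad,Ftan,Fz -1.6 -6.4 -2.0 open 0.030840408537928965 fing 3.3066541233711177 tiltdeg -0.22 q6 1.39
clock: 10.0
tool_pos: [0.5683, -0.2332, 0.0649]
tcp_rot: [-2.621, -1.726, 0.003]
contact_force: [-5.1, 3.4, -2.5]
opening: 0.0309
finger_force: 3.1
clk 10.0 ang from start 60.92 r 0.1701 z 0.0649 tooly-tangent 0.8 Frad,Ftan,Fz -1.0 -6.0 -2.5 open 0.030861023407556275 fing 3.0880165017443773 tiltdeg -0.21 q6 1.38
knob top z [0.0565 0.0969 0.0977] 1374
knob top by tool y [0.1045, 0.0935, 0.0966, 0.0969, 0.097, 0.097, 0.097, 0.097, 0.0968, 0.0961, 0.0836, 0.0896, 0.0239]
```

```bash
python3 -m inch '[[0.36,[0,0.07,0],[0,0,-0.2]],[0.36,[0,0.07,0],[0,0,-0.2]],[0.36,[0,0.07,0],[0,0,-0.2]]]' >/dev/null
python3 chk.py; python3 kz.py;  python3 -m inch '[[0.36,[0,0.07,0],[0,0,-0.2]],[0.36,[0,0.07,0],[0,0,-0.2]]]' >/dev/null
python3 chk.py; python3 kz.py
```

```text
clk 10.425 ang from start 61.66 r 0.1701 z 0.0649 tooly-tangent 0.65 Frad,Ftan,Fz -0.5 -6.2 -2.8 open 0.03048091057362087 fing 3.296413916729435 tiltdeg -0.2 q6 1.37
knob top z [0.0567 0.0969 0.0976] 1377
knob top by tool y [0.1049, 0.0936, 0.0966, 0.0967, 0.0969, 0.097, 0.0969, 0.0969, 0.0968, 0.096, 0.0838, 0.0891, 0.0239]
clk 10.725 ang from start 62.16 r 0.1702 z 0.0648 tooly-tangent 0.55 Frad,Ftan,Fz -0.1 -3.8 -3.5 open 0.030909416039069392 fing 2.555729388823238 tiltdeg -0.19 q6 1.36
knob top z [0.0947 0.0967 0.0974] 1367
knob top by tool y [0.1049, 0.0933, 0.0963, 0.0966, 0.0967, 0.0968, 0.0967, 0.0968, 0.0967, 0.096, 0.0835, 0.09, 0.0241]
```

```bash
python3 -m inch '[[0.36,[0,0.05,0],[0,0,-0.15]],[0.36,[0,0,0],[0,0,0]]]' >/dev/null
python3 chk.py; python3 kz.py
```

```text
clk 11.025 ang from start 62.9 r 0.1704 z 0.0662 tooly-tangent -0.06 Frad,Ftan,Fz -0.2 -2.7 -1.1 open 0.030640824688228603 fing 0.6991993044766787 tiltdeg 0.04 q6 1.36
knob top z [0.0869 0.0876 0.0883] 1074
knob top by tool y [0.1063, 0.0886, 0.0873, 0.0877, 0.0877, 0.0876, 0.0877, 0.0876, 0.0876, 0.0871, 0.0802, 0.0916, 0.0238]
```

The pin dropped: the knob top is at 0.0876 (home 0.088) at about 62.4°, which matches the hole seen in the first picture. Now I'll back off, open and retreat.

```bash
python3 -m inch '[[0.36,[0,-0.15,0],[0,0,0]],[0.7,[0,0,0],[0,0,0]],[0.9,[0,0,0],[0,0,0]],[0.9,[0,0,0],[0,0,0]],[0.9,[0,0,-3],[0,0,0]],[0.9,[0,0,-5],[0,0,0]],[0.9,[-2,0,-5],[0,0,0]],[0.9,[0,0,0],[0,0,0]]]'
python3 - <<'E'
from h import *; from station import readout,eyes
s=readout.get_state(); d=eyes.get_image("wrist"); T=d["T_tool_cam"]; M=np.eye(4);M[:3,:3]=Ro.from_rotvec(s["tcp_rot"]).as_matrix();M[:3,3]=s["tool_pos"]
G=np.linalg.inv(M@T); R,t=G[:3,:3],G[:3,3]; v,u=np.mgrid[0:420,0:560]; z=d["range_z"]
W=(np.stack([(u-d["cx"])/d["fx"]*z,(v-d["cy"])/d["fy"]*z,z],-1)-t)@R
C=np.array([.6377,-.0779]); rr=np.hypot(*(W[...,:2]-C).transpose(2,0,1)); k=(W[...,2]>.078)&(W[...,2]<.105)&(abs(rr-.17)<.016)
p=W[k]; c=(p.min(0)+p.max(0))/2; print("knob",k.sum(),c,np.ptp(p,axis=0),"top",np.median(p[:,2]),"turn",np.degrees(np.arctan2(*(c[:2]-C)[::-1]))+175)
cv2.imwrite("pics/w3.png",d["pixels"]); cv2.imwrite("pics/top2.png",eyes.get_image("top")["pixels"])
E
```

```text
clock: 12.08
tool_pos: [0.566, -0.2559, 0.2013]
tcp_rot: [2.602, 1.748, 0.004]
contact_force: [0.4, 0.2, -0.3]
opening: 0.0769
finger_force: 0.0
knob 784 [ 0.57260487 -0.23475406  0.08402597] [0.02765719 0.02737209 0.01190787] top 0.08733529915499033 turn 62.461333288498466
```

View pics/w3.png

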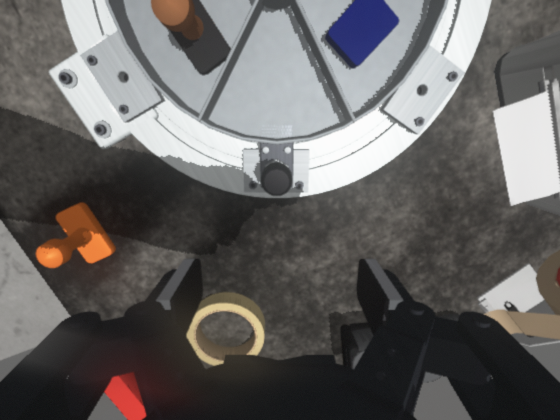

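View pics/top2.png

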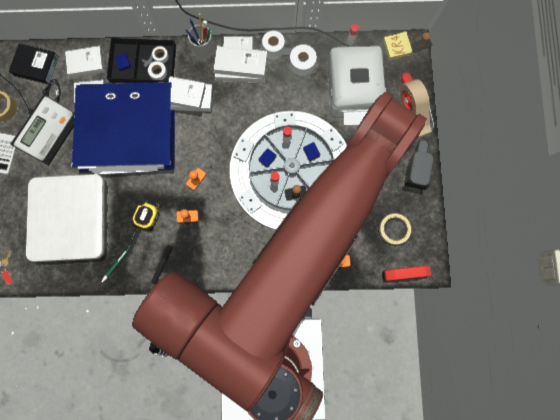

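The wrist view shows the knob at (276,178), seated on the next block; its top is at 0.0873 and the turn is 62.5°. The stamp stands with its handle at (175,10), next to the front lug at (95,95). The top view shows the stamp at the front, at (296,190). The tape measure (145,215), masking tape (395,229) and marker (162,263) are where they were. The gripper is clear, so I'll hand in.

```bash
python3 -c "
from station import job; print(job.close_job())"
```

```text
the job is handed in; nothing more can be done
None
```

The carousel is turned one station (62.5°): the stamp stands at the front, the pin dropped home into the next stop's hole, nothing else moved in the last pictures, and I handed the job in at about 12 s with the gripper clear.

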